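# Snap the cover of a battery pack shut

### The arm

A 6-joint arm with a two-finger parallel gripper is mounted at the origin on the work surface. World frame = base frame: x ahead of the robot, y to its left, z up, the work surface at z = 0. Lengths are in m, angles in degrees, forces in N, time in s.
With the tool pointing down it reaches from about 0.4 to 0.825 m from the base axis. Payload 7 kg.
Tool frame: the origin (TCP) lies at the very end of the fingers, on their centre line; the grasp point (between the pads) lies 19 mm behind it; z points along the fingers, y is the line along which they close (so a half turn about z gives the same grasp; the last joint's range is limited). The gripper opens to 88 mm and grips with 3 to 60 N. Pads are 19 mm wide; open, the fingers measure 130 mm over their backs; the gripper's body (78 mm by 193 mm) begins 47 mm behind the grasp point.
Start: joints at [-52.878, 20.546, 0.682, 0, -70.136, -16.507], TCP at [0.238, -0.632, 0.193] pointing down, gripper open.
Joint ranges: [-176.03, 176.03], [-82.01, 121.73], [-58.28, 71.71], [-173.87, 95.51], [-174.79, -0.11], [-173.66, 173.66]. Speed limits (degrees/s): [136.94, 136.94, 172.46, 180, 180, 180].

### API

Orientations are given as [roll, pitch, yaw] about the fixed x, y, z axes, in that order (R = Rz(yaw) Ry(pitch) Rx(roll)).
In Python, from plant import get_state, capture, close_job, regions_of gives the robot as it stands.
- The arm moves only by the tool jog_arm, never from a script. Its argument "moves" is a list of rows, each a list of 3 entries, a list of its own where there are three numbers: the shift along the tool's x, y, z in cm, then the turn about the tool's z in degrees, then the finger opening in cm, from 0 to 8.76. A call has 1 to 12 rows; each row shifts and turns the commanded pose from where the row before left it, along the tool's axes as they then stand; what a row does not reach is not made up. A row lasts 1/8 s, in which the tool goes at most 62.5 mm and 10.7 degrees, less where a joint would pass 70% of its speed; a pose out of reach is approached as far as the arm can. A call is refused whole if a number of a shift passes 6.25 or a number of a turn 10.7, either way. A call with a gripper value outside its range is refused whole. The fingers move at their own pace and stop on an object; "newtons" is the grip in N (left out, the last holds). Time passes only in rows, so rows that do not move let the fingers close. It gives the time, the measured TCP pose, the force, the opening and the grip force at its end, in the units of the state.
- get_state(): the state, without advancing time (a new reading comes with each control period).
- capture(name): name is "scene" or "top"; returns a dict with "pixels" (420x560x3 uint8, blue, green, red), "mtx" (3x3 intrinsics, pixels), "world_from_camera" (4x4, takes a point from camera to world coordinates). Camera axes: x right, y down, z forward; pixel columns grow to the right and rows downward; lengths in m; the calibration is good to about 2 mm. A picture is of the moment at which its call begins. There is no depth.
- close_job(): hands the job in; it is judged then, once.
Trained networks look in a picture, given as the dict that the camera call returned (one of the last four; its "shot" number tells which), for a name from the list of things; names that differ only in an ending like _2 or _b are one class to them, and where a whole thing is asked for, a point or a joint stands for the part that bears it (a point fixed in the world has none). Each returns a list of dicts, best first, with "confidence" (0 to 1); they miss things now and then, are a little off and sometimes report something else, mostly with a low value. They report only what shows in the picture. A call takes as long as a camera call.
- regions_of(picture, thing): "pixels" (420x560 bool, what is visible of it) and "pixel" ([column, row] in pixels, amid what is visible of it).
The state is a dict: "time_s": time; "joints": joint angles; "qd": joint speeds; "joint_torque": joint torques, N m; "tcp_pos": TCP position; "eef_rot": TCP orientation; "contact_force": force on the tool from outside, world axes, zero at the start; "moment": the same for the moment, N m; "gripper_width": finger opening in m; "gripper_force": force on a finger pad.
Only numpy, scipy, OpenCV 4.12 (cv2) and the standard library are available. Lean on these libraries where they do the work, as an engineer would, in place of code of your own. Each camera call takes 0.05 s, during which the arm holds its last target. There are 200 camera calls.

### The job

The cover of the battery pack is sprung up along all four sides: press it down with the fingertips, side after side, until every section has clicked shut and stays flush. Leave the pack lying flat where it is, do not lift it, press no harder than it takes (there are cells under the cover), and do not disturb the knife, tape, bottle and screwdriver.

Things in the scene. Friction and masses are not known exactly. Their poses are not given: they have to be found in the camera images.
- pack: Loose battery pack, 0.6 to 0.8 kg, flat on a felt mat (top z = 0.003): black tray 92 mm (x) x 164 mm (y), green cells, grey cover. Origin: centre of its underside; z up. Closed cover's top is 23 mm over the origin. A fixed middle panel 30 x 102 mm with a white label carries four 3 mm thick spring sections, one per side, hinged on their inner edges; their outer edges lie over the pack's edge.
- far_spot (a point): White 10 mm dot on the upper face of the cover section along the +x long side of the pack (101 mm long x 30 mm deep): the place to press. It is midway along the section, 22 mm out from the section's hinge line and 8 mm in from the pack's outer edge (on the pack: 46 - 8 = 38 mm from its centre). Its height over the pack's origin is 23 mm when shut, about 28 mm when sprung up.
- sec_far (a joint): Angle (rad) that the far section has been pressed down: 0 = sprung up, outer edge 6 to 7 mm high, green cells showing beneath; 0.22 = shut, flush. Pushed at the dot it resists with up to about 10 N, tips over at about 0.11 (dot 2.5 mm above its shut height) and snaps shut by itself; let go earlier it springs up. Once shut it stays shut, on a hard stop.
- near_spot (a point): White 10 mm dot on the upper face of the cover section along the -x long side (the side with the brass contacts) (101 mm long x 30 mm deep): the place to press. It is midway along the section, 22 mm out from the section's hinge line and 8 mm in from the pack's outer edge (on the pack: 46 - 8 = 38 mm from its centre). Its height over the pack's origin is 23 mm when shut, about 28 mm when sprung up.
- sec_near (a joint): Angle (rad) that the near section has been pressed down: 0 = sprung up, outer edge 6 to 7 mm high, green cells showing beneath; 0.22 = shut, flush. Pushed at the dot it resists with up to about 10 N, tips over at about 0.11 (dot 2.5 mm above its shut height) and snaps shut by itself; let go earlier it springs up. Once shut it stays shut, on a hard stop.
- left_spot (a point): White 10 mm dot on the upper face of the cover section along the +y short end (92 mm long x 30 mm deep): the place to press. It is midway along the section, 22 mm out from the section's hinge line and 8 mm in from the pack's outer edge (on the pack: 82 - 8 = 74 mm from its centre). Its height over the pack's origin is 23 mm when shut, about 28 mm when sprung up.
- sec_left (a joint): Angle (rad) that the left section has been pressed down: 0 = sprung up, outer edge 6 to 7 mm high, green cells showing beneath; 0.22 = shut, flush. Pushed at the dot it resists with up to about 10 N, tips over at about 0.11 (dot 2.5 mm above its shut height) and snaps shut by itself; let go earlier it springs up. Once shut it stays shut, on a hard stop.
- right_spot (a point): White 10 mm dot on the upper face of the cover section along the -y short end (92 mm long x 30 mm deep): the place to press. It is midway along the section, 22 mm out from the section's hinge line and 8 mm in from the pack's outer edge (on the pack: 82 - 8 = 74 mm from its centre). Its height over the pack's origin is 23 mm when shut, about 28 mm when sprung up.
- sec_right (a joint): Angle (rad) that the right section has been pressed down: 0 = sprung up, outer edge 6 to 7 mm high, green cells showing beneath; 0.22 = shut, flush. Pushed at the dot it resists with up to about 10 N, tips over at about 0.11 (dot 2.5 mm above its shut height) and snaps shut by itself; let go earlier it springs up. Once shut it stays shut, on a hard stop.
- cutter: Orange utility knife, loose, lying flat: 22 x 150 x 14 mm, long along its y, origin under its handle's middle. Leave alone.
- tape: Yellow roll of tape lying flat, loose: 68 mm across, 19 mm high, origin at the centre of its underside. Leave alone.
- bottle: Small white bottle with a blue cap, loose, standing: 44 mm across, 85 mm high, origin at the centre of its underside. Leave alone.
- driver: Small blue-handled screwdriver, loose, lying flat along its y: 16 x 135 x 12 mm, origin near its middle. Leave alone.

How it is judged:
By the outcome, as a careful person would: the job done as asked, in the order asked, and still so for the second after the job is handed in, with the robot touching nothing.
It also fails if it takes over 42 s, if anything falls off the work surface, if the arm or the gripper's body presses on something with over 40 N, if the wrist force passes 120 N, or if a joint passes its speed limit or range.

## Working session

There is one attempt and no reset: what is moved stays moved. The work goes in short steps, Python scripts to look and compute and a tool call to move; the robot and the scene stay as the last step left them, time stands still between calls to the robot, and variables do not carry over. Pictures are saved under pics/ and viewed, at most 10 in all, crops included, and the job is handed in when it is done.

Besides the shell and the picture viewer there is one more tool, called after "Emit:" in YAML: its name, and indented under it one key for each argument. jog_arm: Moves the arm, as the interface text tells. Its arguments: {"type":"object","properties":{"moves":{"type":"array"},"newtons":{"type":"number"}},"required":["moves"]}

```bash
mkdir -p pics
cat > h.py <<'E'
import numpy as np, cv2
from plant import *
def ray(p,uv,z):
    K=np.array(p["mtx"]);T=np.array(p["world_from_camera"])
    d=T[:3,:3]@np.linalg.solve(K,[uv[0],uv[1],1]);o=T[:3,3]
    return o+d*(z-o[2])/d[2]
def look():
    out={}
    for n in("top","scene"):
        p=capture(n);out[n]=p
        for s in("far_spot","near_spot","left_spot","right_spot"):
            for r in regions_of(p,s)[:2]:
                print(n,s,np.round(r["pixel"],1),round(r["confidence"],2),r["pixels"].sum(),ray(p,r["pixel"],.031).round(4))
    return out
E
python3 - <<'E'
from h import *
s=get_state();print({k:np.round(v,3) for k,v in s.items()})
o=look()
for n in o: cv2.imwrite(f"pics/{n}0.png",o[n]["pixels"]); print(np.round(o[n]["world_from_camera"],3).tolist())
E
```

```text
{'time_s': np.float64(0.0), 'joints': array([-5.2878e+01,  2.0591e+01,  6.3600e-01, -2.3000e-02, -7.0134e+01,
       -1.6505e+01]), 'qd': array([ 0.059,  0.067, -0.03 , -0.011, -0.056, -0.008]), 'joint_torque': array([-0.0000e+00, -5.8271e+01,  2.9305e+01,  6.9970e+00,  7.0000e-03,
       -0.0000e+00]), 'tcp_pos': array([ 0.237, -0.631,  0.192]), 'eef_rot': array([ 1.79908e+02, -5.00000e-03, -1.59391e+02]), 'contact_force': array([ 0.955,  0.365, -0.077]), 'moment': array([ 0.01 , -0.039,  0.05 ]), 'gripper_force': np.float64(0.0), 'gripper_width': np.float64(0.088)}
top far_spot [255.7 220.6] 0.83 643 [0.5743 0.1105 0.031 ]
top far_spot [220.4 228.5] 0.48 611 [0.5599 0.1855 0.031 ]
top near_spot [246.7 248. ] 0.87 633 [0.5173 0.1303 0.031 ]
top left_spot [220.7 229.6] 0.73 610 [0.5576 0.1848 0.031 ]
top right_spot [282.1 238.3] 0.72 572 [0.5354 0.0559 0.031 ]
scene far_spot [312.9 210.5] 0.8 407 [0.5819 0.1191 0.031 ]
scene far_spot [311.6 208.4] 0.47 2938 [0.5744 0.1192 0.031 ]
scene near_spot [302.2 198.5] 0.61 496 [0.5356 0.1127 0.031 ]
scene near_spot [309.1 212.3] 0.43 456 [0.5852 0.1096 0.031 ]
scene left_spot [344.7 203.4] 0.6 359 [0.5792 0.1911 0.031 ]
scene right_spot [279.9 206.1] 0.56 381 [0.5469 0.0595 0.031 ]
[[-0.026, -0.989, 0.145, 0.464], [-0.998, 0.032, 0.046, 0.019], [-0.05, -0.144, -0.988, 0.879], [0.0, 0.0, 0.0, 1.0]]
[[0.301, 0.58, -0.757, 1.265], [0.954, -0.186, 0.236, -0.171], [-0.004, -0.793, -0.609, 0.591], [0.0, 0.0, 0.0, 1.0]]
```

Run:
```python
import cv2
a=cv2.imread("pics/top0.png");c=a[180:300,170:330]
cv2.imwrite("pics/c0.png",cv2.resize(c,None,fx=5,fy=5,interpolation=cv2.INTER_CUBIC))
```

```text
(no output)
```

View pics/top0.png

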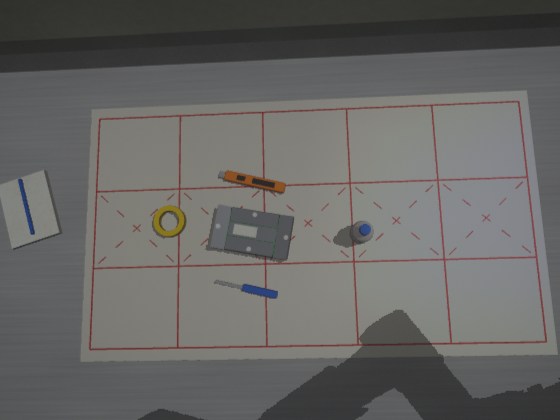

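View pics/c0.png

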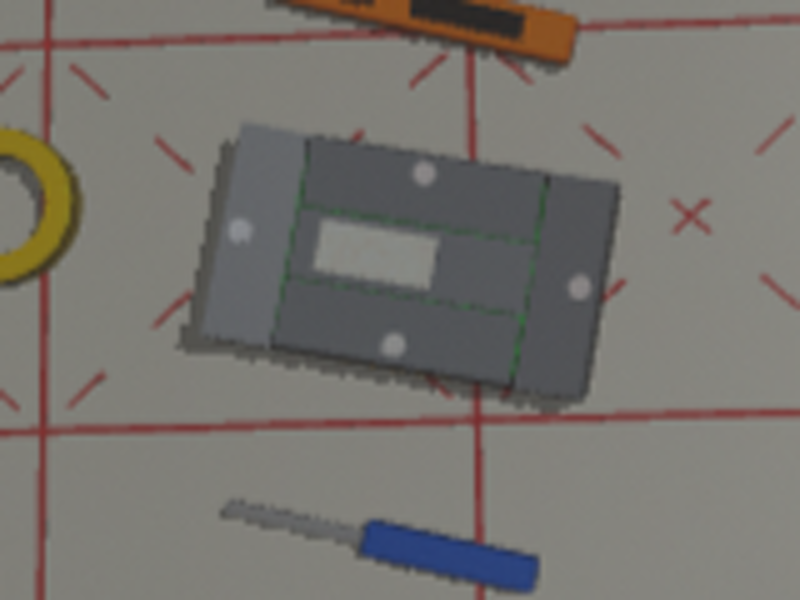

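The top view shows the pack with all four sections up. The dots are at about (254,214) far, (218,226) left, (248,249) near and (286,237) right.

Run:
```python
from h import *
p=capture("top")
P={"far":(424,173),"left":(240,230),"near":(393,345),"right":(580,287)}
W={k:ray(p,((u+.5)/5-.5+170,(v+.5)/5-.5+180),.0305) for k,(u,v) in P.items()}
for k in W: print(k,W[k].round(4))
f,n,l,r=[W[k] for k in("far","near","left","right")]
print("span",np.linalg.norm(f-n),np.linalg.norm(l-r),"yaws",np.degrees(np.arctan2(*(f-n)[1::-1])),np.degrees(np.arctan2(*(l-r)[1::-1]))-90)
print("c",(f+n)/2,(l+r)/2)
```

```text
far [0.5881 0.1131 0.0305]
left [0.5663 0.1915 0.0305]
near [0.516  0.1273 0.0305]
right [0.5379 0.0486 0.0305]
span 0.07343885717739726 0.1457021861565234 yaws -11.124607533088037 -11.235847425104566
c [0.5520687  0.12017886 0.0305    ] [0.55214181 0.12002767 0.0305    ]
```

Emit:
jog_arm:
  moves:
    - [[0,0,0],-9.7,0]
    - [[0,0,0],-9.7,0]
    - [[0,0,0],-9.7,0]
    - [[0,0,0],-9.7,0]
    - [[0,0,0],-9.7,0]
    - [[0,0,0],-9.7,0]

```text
time_s: 1.3
tcp_pos: [0.2377, -0.6318, 0.1928]
eef_rot: [-180.0, -0.0, -100.9]
contact_force: [-0.5, -0.0, 0.0]
gripper_width: 0.0333
gripper_force: 0.0
```

Emit:
jog_arm:
  moves:
    - [[-4,-0.9,0],0,0]
    - [[-6,-1.35,0],0,0]
    - [[-6,-1.35,0],0,0]
    - [[-6,-1.35,0],0,0]
    - [[-6,-1.35,0],0,0]
    - [[-6,-1.35,0],0,0]
    - [[-6,-1.35,0],0,0]
    - [[-6,-1.35,0],0,0]
    - [[-6,-1.35,0],0,0]
    - [[-6,-1.35,0],0,0]
    - [[-6,-1.35,0],0,0]
    - [[-6,-1.35,0],0,0]

```text
time_s: 2.8
tcp_pos: [0.5286, 0.0265, 0.1933]
eef_rot: [-179.9, 0.0, -101.2]
contact_force: [1.5, -0.5, 0.2]
gripper_width: 0.0005
gripper_force: 0.0
```

Emit:
jog_arm:
  moves:
    - [[-2.4,-0.6,3],0,0]
    - [[0,0,4],0,0]
    - [[0,0,0],0,0]
    - [[0,0,0],0,0]

```text
time_s: 3.3
tcp_pos: [0.5393, 0.0466, 0.1243]
eef_rot: [-179.9, 0.0, -101.2]
contact_force: [0.6, 0.2, 0.8]
gripper_width: 0.0005
gripper_force: 0.0
```

Emit:
jog_arm:
  moves:
    - [[0,0.15,3],0,0]
    - [[0,0,3],0,0]
    - [[0,0,2.2],0,0]
    - [[0,0,0],0,0]

```text
time_s: 3.8
tcp_pos: [0.5371, 0.0466, 0.0413]
eef_rot: [180.0, -0.0, -101.2]
contact_force: [-0.8, -0.1, 0.6]
gripper_width: 0.0007
gripper_force: 0.0
```

Run:
```python
from h import *
p=capture("scene"); cv2.imwrite("pics/s1.png",cv2.resize(p["pixels"][120:280,200:410],None,fx=3.7,fy=3.7,interpolation=cv2.INTER_CUBIC)); print(get_state()["contact_force"])
```

```text
[0.95157222 0.73123537 0.19957406]
```

View pics/s1.png

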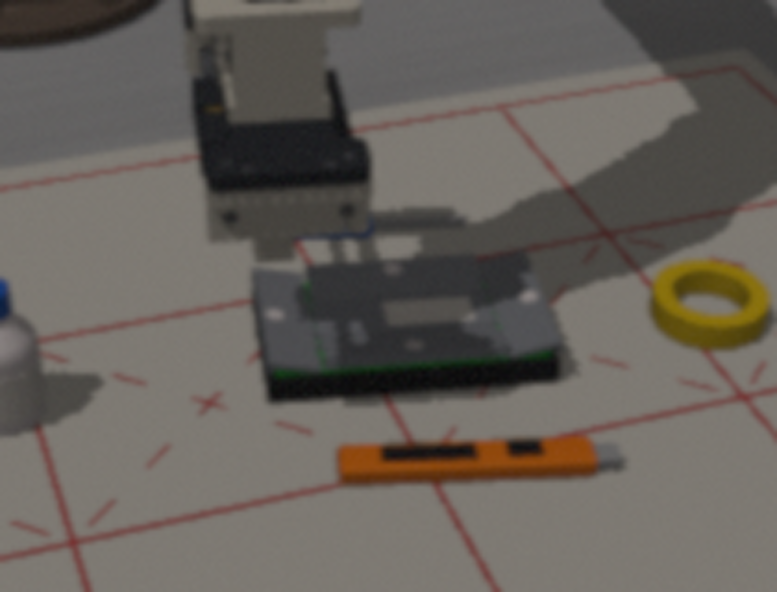

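The picture shows the right dot at crop (275,315), with the fingertips around (275,255), apparently off the pack. I'll check the cameras against the TCP before pressing.

Run:
```python
from h import *
def proj(p,x):
    T=np.linalg.inv(p["world_from_camera"]);c=T[:3,:3]@x+T[:3,3];u=np.array(p["mtx"])@c;return (u[:2]/u[2]).round(1)
t=np.array(get_state()["tcp_pos"])
for n in("scene","top"):
    p=capture(n); print(n,"tcp",proj(p,t),"3 cm up",proj(p,t+[0,0,.03]),"lens",np.round(p["mtx"],1).tolist())
    if n=="scene": print("dots",[ray(p,(u/3.7+200,v/3.7+120),.031).round(4) for u,v in((275,315),(393,269),(528,297),(413,345))])
    if n=="top": cv2.imwrite("pics/t1.png",cv2.resize(p["pixels"][150:320,140:360],None,fx=3.5,fy=3.5))
```

```text
scene tcp [272.8 200.4] 3 cm up [272.6 188.4] lens [[453.4, 0.0, 277.1], [0.0, 453.4, 213.4], [0.0, 0.0, 1.0]]
dots [array([0.5401, 0.0495, 0.031 ]), array([0.5181, 0.1283, 0.031 ]), array([0.5677, 0.1917, 0.031 ]), array([0.5897, 0.1133, 0.031 ])]
top tcp [286.2 236.5] 3 cm up [285.6 235.2] lens [[408.0, 0.0, 280.3], [0.0, 408.0, 213.2], [0.0, 0.0, 1.0]]
```

View pics/t1.png

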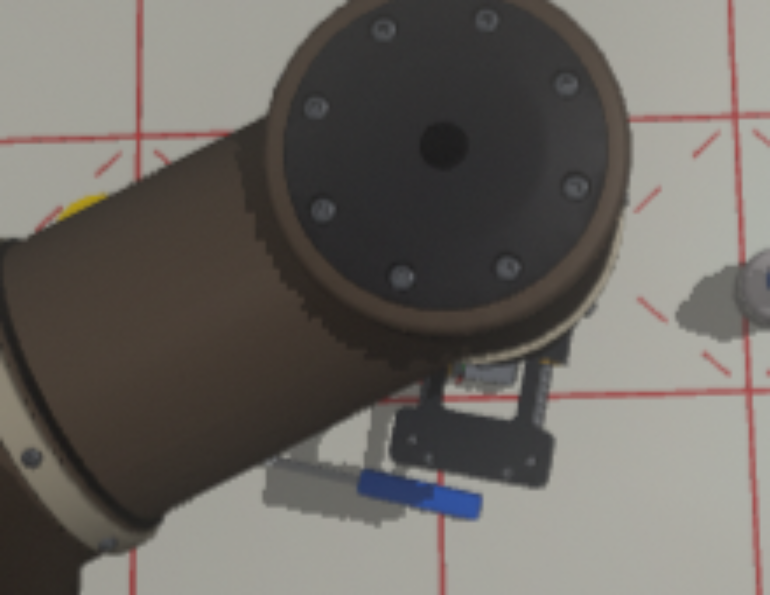

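The two cameras agree on the dots, and the TCP should project to crop (269,297), next to the dot. I'll look at the fingertips more closely, because they may be dark against the cover.

Run:
```python
from h import *
a=cv2.imread("pics/scene0.png");b=capture("scene")["pixels"]
f=lambda i:cv2.resize(cv2.convertScaleAbs(i[165:230,245:295],alpha=1.6),None,fx=7.8,fy=7.8,interpolation=cv2.INTER_NEAREST)
cv2.imwrite("pics/z1.png",np.hstack([f(a),f(b)]))
```

```text
(no output)
```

View pics/z1.png

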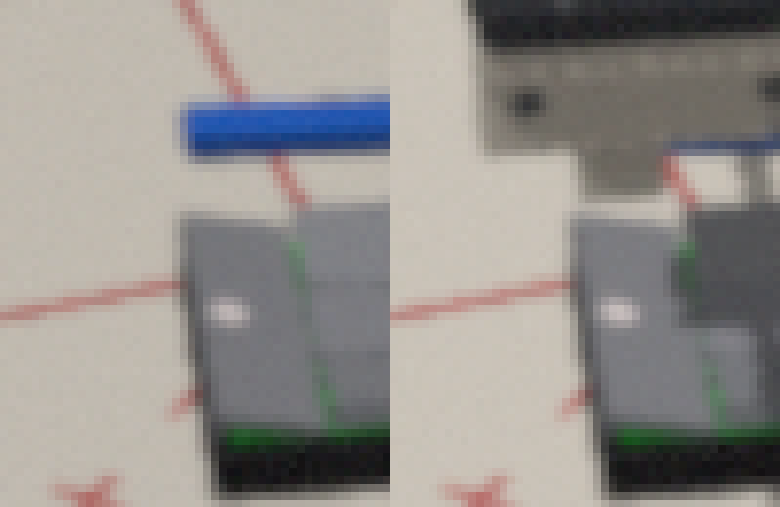

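Run:
```python
from h import *
def proj(p,x):
    T=np.linalg.inv(p["world_from_camera"]);c=T[:3,:3]@x+T[:3,3];u=np.array(p["mtx"])@c;return (u[:2]/u[2]).round(1)
s=get_state();t=np.array(s["tcp_pos"]);y=np.radians(-101.2);X=np.array([np.cos(y),np.sin(y),0]);Y=np.array([np.sin(y),-np.cos(y),0])
print(t,s["joints"])
for n in("scene","top"):
    p=capture(n)
    for a,sg in((0,0),(.021,-1),(.0965,-1),(.0965,1)):
        print(n,a*sg,[ (z,proj(p,t+Y*a*sg+[0,0,z])) for z in(0,.02,.04,.066,.1)])
```

```text
[0.53832534 0.04737213 0.04264169] [ 2.58330047e+01  1.63996371e+01 -2.75083371e+01  2.65248259e-02
 -4.59175071e+01 -3.70371737e+01]
scene 0 [(0, array([273. , 200.3])), (0.02, array([272.9, 192.3])), (0.04, array([272.9, 184.2])), (0.066, array([272.7, 173.2])), (0.1, array([272.5, 158.3]))]
scene -0.021 [(0, array([274.1, 206.3])), (0.02, array([274. , 198.3])), (0.04, array([273.9, 190.1])), (0.066, array([273.8, 179. ])), (0.1, array([273.7, 163.9]))]
scene -0.0965 [(0, array([278.3, 229.9])), (0.02, array([278.2, 221.7])), (0.04, array([278.2, 213.2])), (0.066, array([278.2, 201.8])), (0.1, array([278.1, 186.2]))]
scene 0.0965 [(0, array([268.6, 175.1])), (0.02, array([268.5, 167.5])), (0.04, array([268.3, 159.6])), (0.066, array([268.1, 149.1])), (0.1, array([267.9, 134.9]))]
top 0 [(0, array([286. , 236.3])), (0.02, array([285.6, 235.4])), (0.04, array([285.2, 234.5])), (0.066, array([284.7, 233.2])), (0.1, array([284. , 231.5]))]
top -0.021 [(0, array([287.7, 226.3])), (0.02, array([287.3, 225.2])), (0.04, array([287., 224.])), (0.066, array([286.5, 222.4])), (0.1, array([285.9, 220.1]))]
top -0.0965 [(0, array([293.7, 190.8])), (0.02, array([293.5, 188.8])), (0.04, array([293.3, 186.8])), (0.066, array([293.1, 184. ])), (0.1, array([292.7, 180.1]))]
top 0.0965 [(0, array([278. , 283.2])), (0.02, array([277.4, 283.5])), (0.04, array([276.8, 283.7])), (0.066, array([276. , 284.1])), (0.1, array([274.9, 284.7]))]
```

The gripper appears about 37 mm higher than reported, both at the fingertip and at the body. I'll go down in small steps and watch the force.

Emit:
jog_arm:
  moves:
    - [[0,0,0.3],0,0]
    - [[0,0,0.3],0,0]
    - [[0,0,0.1],0,0]
    - [[0,0,0],0,0]

```text
time_s: 4.6
tcp_pos: [0.5369, 0.047, 0.0336]
eef_rot: [180.0, -0.0, -101.2]
contact_force: [-0.4, 1.0, -0.5]
gripper_width: 0.0006
gripper_force: 0.0
```

Emit:
jog_arm:
  moves:
    - [[0,0,0.1],0,0]
    - [[0,0,0.0],0,0]

```text
time_s: 4.85
tcp_pos: [0.537, 0.047, 0.0327]
eef_rot: [180.0, -0.0, -101.2]
contact_force: [-0.1, -0.7, -1.1]
gripper_width: 0.0001
gripper_force: 0.0
```

Emit:
jog_arm:
  moves:
    - [[0,0,0.1],0,0]
    - [[0,0,0.0],0,0]

```text
time_s: 5.1
tcp_pos: [0.5369, 0.0471, 0.0317]
eef_rot: [180.0, -0.0, -101.2]
contact_force: [0.6, -0.9, 0.1]
gripper_width: 0.0004
gripper_force: 0.0
```

Run:
```python
from h import *
b=capture("scene")["pixels"];c=capture("scene")["pixels"]
f=lambda i:cv2.resize(cv2.convertScaleAbs(i[165:230,245:295],alpha=1.6),None,fx=7.8,fy=7.8,interpolation=cv2.INTER_NEAREST)
cv2.imwrite("pics/z2.png",f(c)); print([np.round(get_state()["contact_force"],1) for _ in range(2)])
```

```text
[array([-0.1,  0.7, -0.7]), array([-0.1,  0.7, -0.7])]
```

View pics/z2.png

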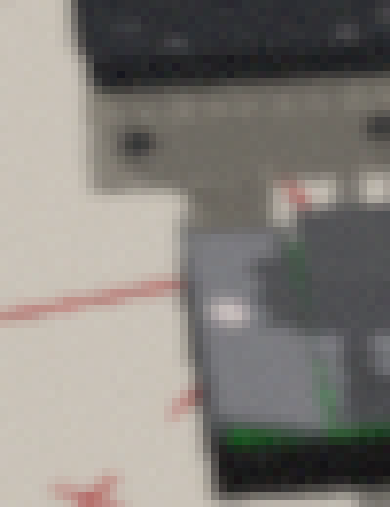

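Lowering by 10 mm moved the tip from row 190.6 to 194.7 with no contact. That fits a height offset of about 35 mm, while the columns agree sideways. I'll continue down, guarding on force.

Emit:
jog_arm:
  moves:
    - [[0,0,0.5],0,0]
    - [[0,0,0.5],0,0]
    - [[0,0,0.4],0,0]
    - [[0,0,0],0,0]

```text
time_s: 5.7
tcp_pos: [0.5367, 0.0469, 0.0172]
eef_rot: [180.0, -0.0, -101.2]
contact_force: [-0.3, 0.6, -0.2]
gripper_width: 0.0002
gripper_force: 0.0
```

Emit:
jog_arm:
  moves:
    - [[0,0,0.3],0,0]
    - [[0,0,0.3],0,0]
    - [[0,0,0],0,0]

```text
time_s: 6.08
tcp_pos: [0.5368, 0.047, 0.0115]
eef_rot: [180.0, -0.0, -101.2]
contact_force: [-0.0, 0.0, -0.8]
gripper_width: 0.0004
gripper_force: 0.0
```

Run:
```python
from h import *
p=capture("scene");q=capture("top")
f=lambda i:cv2.resize(cv2.convertScaleAbs(i,alpha=1.6),(390,507),interpolation=cv2.INTER_NEAREST)
cv2.imwrite("pics/z3.png",np.hstack([f(p["pixels"][165:230,245:295]),f(q["pixels"][190:320,230:330])])); print(np.round(get_state()["contact_force"],1))
```

```text
[-0.4 -1.1 -0.7]
```

View pics/z3.png

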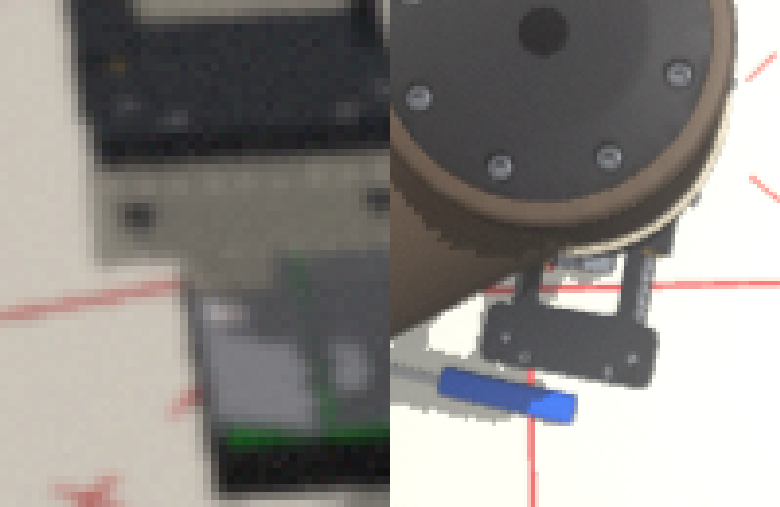

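The tip is now at row ~202 and touches nothing, with its shadow falling on the dot, so about 15 mm remain.

Emit:
jog_arm:
  moves:
    - [[0,0,0.4],0,0]
    - [[0,0,0.4],0,0]
    - [[0,0,0.2],0,0]
    - [[0,0,0],0,0]

```text
time_s: 6.68
tcp_pos: [0.5368, 0.047, 0.0015]
eef_rot: [180.0, -0.0, -101.2]
contact_force: [-0.1, -0.1, -0.0]
gripper_width: 0.0007
gripper_force: 0.0
```

Emit:
jog_arm:
  moves:
    - [[0,0,0.2],0,0]
    - [[0,0,0.0],0,0]

```text
time_s: 6.92
tcp_pos: [0.5369, 0.047, -0.0003]
eef_rot: [180.0, -0.0, -101.2]
contact_force: [0.1, -0.1, 0.4]
gripper_width: 0.0005
gripper_force: 0.0
```

Emit:
jog_arm:
  moves:
    - [[0,0,0.2],0,0]
    - [[0,0,0.0],0,0]

```text
time_s: 7.18
tcp_pos: [0.5373, 0.047, -0.0018]
eef_rot: [-180.0, -0.0, -101.2]
contact_force: [-2.2, 0.4, 7.5]
gripper_width: 0.0007
gripper_force: 3.6
```

Emit:
jog_arm:
  moves:
    - [[0,0,0.1],0,0]
    - [[0,0,0.0],0,0]

```text
time_s: 7.42
tcp_pos: [0.5372, 0.0468, -0.0027]
eef_rot: [-180.0, -0.0, -101.2]
contact_force: [-1.9, -1.2, 5.9]
gripper_width: 0.0006
gripper_force: 3.2
```

Contact came at a reported z of about -0.001, so the height offset is ~33 mm. I'll keep going 1 mm at a time.

Emit:
jog_arm:
  moves:
    - [[0,0,0.1],0,0]
    - [[0,0,0.0],0,0]

```text
time_s: 7.68
tcp_pos: [0.537, 0.0468, -0.0041]
eef_rot: [-180.0, -0.0, -101.2]
contact_force: [-1.0, -1.3, 2.9]
gripper_width: 0.0001
gripper_force: 1.2
```

Emit:
jog_arm:
  moves:
    - [[0,0,0.1],0,0]
    - [[0,0,0.0],0,0]

```text
time_s: 7.92
tcp_pos: [0.5369, 0.0472, -0.0055]
eef_rot: [180.0, 0.0, -101.2]
contact_force: [0.4, 0.1, -0.8]
gripper_width: 0.0006
gripper_force: 0.0
```

The force rose to 7.5 N and then fell to zero, so the right section has snapped shut. I'll lift and go to the left end.

Emit:
jog_arm:
  moves:
    - [[0,0,-2.0],0,0]
    - [[0,0,-1],0,0]
    - [[-4.9,0,0],0,0]
    - [[-4.9,0,0],0,0]
    - [[-5,-0.05,0],0,0]
    - [[0,0,1.5],0,0]
    - [[0,0,0.8],0,0]
    - [[0,0,0],0,0]
    - [[0,0,0],0,0]

```text
time_s: 9.05
tcp_pos: [0.5663, 0.1914, 0.0021]
eef_rot: [-180.0, 0.0, -101.2]
contact_force: [-0.3, 0.2, -0.6]
gripper_width: 0.0006
gripper_force: 0.0
```

Run:
```python
from h import *
p=capture("scene")
cv2.imwrite("pics/s4.png",cv2.resize(cv2.convertScaleAbs(p["pixels"][165:240,245:375],alpha=1.6),None,fx=6,fy=6,interpolation=cv2.INTER_CUBIC)); s=get_state();print(np.round(s["contact_force"],1),s["tcp_pos"])
```

```text
[-0.   0.2 -0.4] [0.56650667 0.19161767 0.00225632]
```

View pics/s4.png

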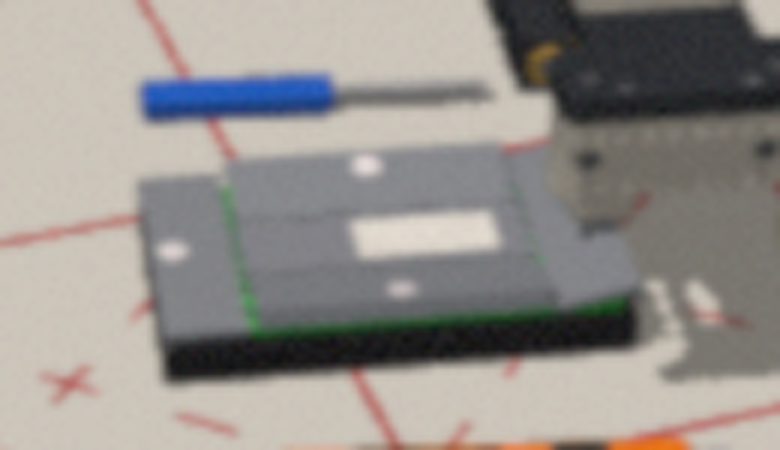

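The right section (left in the picture) is flush, and the fingertip is over the left section. I'll press there.

Emit:
jog_arm:
  moves:
    - [[0,0,0.2],0,0]
    - [[0,0,0.1],0,0]
    - [[0,0,0.1],0,0]
    - [[0,0,0.0],0,0]

```text
time_s: 9.6
tcp_pos: [0.5664, 0.1921, -0.0016]
eef_rot: [-180.0, 0.0, -101.2]
contact_force: [-1.1, -1.7, 6.7]
gripper_width: 0.0005
gripper_force: 3.3
```

Emit:
jog_arm:
  moves:
    - [[0,0,0.1],0,0]
    - [[0,0,0.1],0,0]
    - [[0,0,0.0],0,0]

```text
time_s: 9.98
tcp_pos: [0.5666, 0.1926, -0.0038]
eef_rot: [-180.0, 0.1, -101.2]
contact_force: [-1.0, 2.4, 2.5]
gripper_width: 0.0006
gripper_force: 1.4
```

Emit:
jog_arm:
  moves:
    - [[0,0,0.1],0,0]
    - [[0,0,0],0,0]

```text
time_s: 10.22
tcp_pos: [0.5658, 0.1918, -0.0057]
eef_rot: [180.0, -0.0, -101.2]
contact_force: [0.7, 0.1, -0.2]
gripper_width: 0.0003
gripper_force: 0.0
```

The left section has snapped shut too. I'll lift, turn 90° and go to the far side.

Emit:
jog_arm:
  moves:
    - [[0,0,-2],0,0]
    - [[0,0,-2],-10,0]
    - [[0,0,0],-10,0]
    - [[0,0,0],-10,0]
    - [[0,0,0],-10,0]
    - [[0,0,0],-10,0]
    - [[0,0,0],-10,0]
    - [[0,0,0],-10,0]
    - [[0,0,0],-10,0]
    - [[0,0,0],-10,0]

```text
time_s: 11.48
tcp_pos: [0.5659, 0.1918, 0.0343]
eef_rot: [180.0, 0.0, -10.9]
contact_force: [-0.8, 0.3, 1.2]
gripper_width: 0.0006
gripper_force: 0.0
```

Emit:
jog_arm:
  moves:
    - [[1.9,3.7,0],0,0]
    - [[1.9,3.6,0],0,0]
    - [[0,0,1.5],0,0]
    - [[0,0,1],0,0]
    - [[0,0,0],0,0]
    - [[0,0,0],0,0]

```text
time_s: 12.22
tcp_pos: [0.5893, 0.1139, 0.0098]
eef_rot: [180.0, 0.0, -11.1]
contact_force: [0.5, 0.7, -0.5]
gripper_width: 0.0004
gripper_force: 0.0
```

Emit:
jog_arm:
  moves:
    - [[0,0.1,0.7],0,0]
    - [[0,0,0],0,0]

```text
time_s: 12.48
tcp_pos: [0.5886, 0.1122, 0.0023]
eef_rot: [180.0, 0.0, -11.2]
contact_force: [-0.4, 0.1, -0.1]
gripper_width: 0.0002
gripper_force: 0.0
```

Run:
```python
from h import *
p=capture("scene")
cv2.imwrite("pics/s5.png",cv2.resize(cv2.convertScaleAbs(p["pixels"][165:240,245:375],alpha=1.6),None,fx=6,fy=6,interpolation=cv2.INTER_CUBIC)); s=get_state();print(np.round(s["contact_force"],1),s["tcp_pos"])
```

```text
[-0.7  0.3 -0.5] [0.58884575 0.11221615 0.00253257]
```

View pics/s5.png

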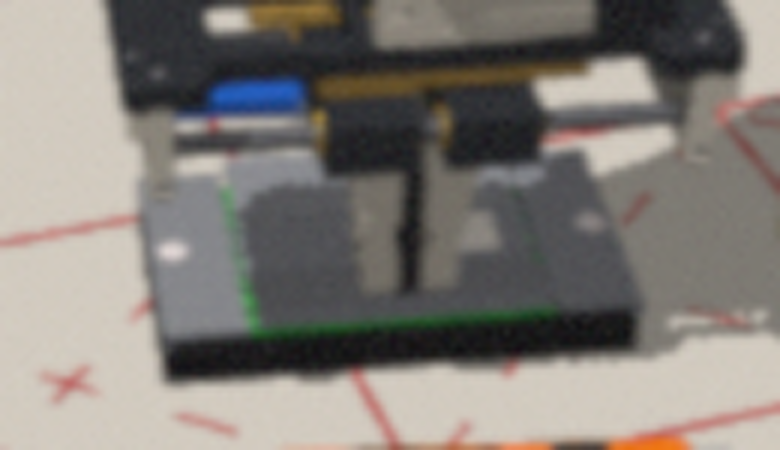

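The left and right sections are both flush. The closed fingertips sit on the far dot near (405,290), so I'll press.

Emit:
jog_arm:
  moves:
    - [[0,0,0.2],0,0]
    - [[0,0,0.1],0,0]
    - [[0,0,0.1],0,0]
    - [[0,0,0.0],0,0]

```text
time_s: 13.02
tcp_pos: [0.5892, 0.1122, -0.0011]
eef_rot: [-180.0, -0.0, -11.2]
contact_force: [-0.3, -0.1, 1.6]
gripper_width: 0.0
gripper_force: 0.6
```

Emit:
jog_arm:
  moves:
    - [[0,0,0.1],0,0]
    - [[0,0,0.1],0,0]
    - [[0,0,0.0],0,0]

```text
time_s: 13.4
tcp_pos: [0.5896, 0.1121, -0.0026]
eef_rot: [-180.0, -0.1, -11.2]
contact_force: [-1.1, -1.2, 5.7]
gripper_width: 0.0003
gripper_force: 2.9
```

Emit:
jog_arm:
  moves:
    - [[0,0,0.1],0,0]
    - [[0,0,0],0,0]

```text
time_s: 13.65
tcp_pos: [0.5898, 0.1122, -0.0037]
eef_rot: [-180.0, -0.1, -11.2]
contact_force: [1.5, -1.9, 3.7]
gripper_width: 0.0004
gripper_force: 1.7
```

Emit:
jog_arm:
  moves:
    - [[0,0,0.1],0,0]
    - [[0,0,0],0,0]

```text
time_s: 13.9
tcp_pos: [0.5885, 0.1121, -0.0057]
eef_rot: [180.0, 0.1, -11.2]
contact_force: [-0.4, -0.1, -1.2]
gripper_width: 0.0001
gripper_force: 0.0
```

Emit:
jog_arm:
  moves:
    - [[0,0,0.05],0,0]
    - [[0,0,0],0,0]

```text
time_s: 14.15
tcp_pos: [0.5888, 0.1122, -0.0061]
eef_rot: [180.0, 0.0, -11.2]
contact_force: [0.7, 0.2, -0.2]
gripper_width: 0.0007
gripper_force: 0.0
```

The far section is shut. Next is the near side.

Emit:
jog_arm:
  moves:
    - [[0,0,-1.5],0,0]
    - [[0,0,-1],0,0]
    - [[-3.8,0,0],0,0]
    - [[-3.7,0,0],0,0]
    - [[0,0,1],0,0]
    - [[0,0,0.7],0,0]
    - [[0,0,0.2],0,0]
    - [[0,0,0],0,0]

```text
time_s: 15.15
tcp_pos: [0.516, 0.1265, -0.0]
eef_rot: [180.0, 0.0, -11.2]
contact_force: [0.5, -0.2, 0.1]
gripper_width: 0.0007
gripper_force: 0.0
```

Emit:
jog_arm:
  moves:
    - [[0,0,0.1],0,0]
    - [[0,0,0.1],0,0]
    - [[0,0,0],0,0]

```text
time_s: 15.52
tcp_pos: [0.5159, 0.1268, -0.0014]
eef_rot: [-180.0, -0.0, -11.2]
contact_force: [-0.2, -0.3, 3.6]
gripper_width: 0.0001
gripper_force: 1.8
```

Emit:
jog_arm:
  moves:
    - [[0,0,0.1],0,0]
    - [[0,0,0.1],0,0]
    - [[0,0,0],0,0]

```text
time_s: 15.9
tcp_pos: [0.5154, 0.1268, -0.0036]
eef_rot: [-180.0, 0.0, -11.2]
contact_force: [-2.1, -0.8, 4.1]
gripper_width: 0.0006
gripper_force: 2.1
```

Emit:
jog_arm:
  moves:
    - [[0,0,0.1],0,0]
    - [[0,0,0],0,0]

```text
time_s: 16.15
tcp_pos: [0.5154, 0.1267, -0.005]
eef_rot: [180.0, 0.0, -11.2]
contact_force: [0.1, -0.6, 0.6]
gripper_width: 0.0008
gripper_force: 0.0
```

Emit:
jog_arm:
  moves:
    - [[0,0,0.05],0,0]
    - [[0,0,0],0,0]
    - [[0,0,-2],0,0]
    - [[0,0,-5],0,0]
    - [[0,0,-6],0,0]
    - [[0,6,-3],0,0]
    - [[0,6,0],0,0]
    - [[0,6,0],0,0]
    - [[0,6,0],0,0]
    - [[0,5,0],0,0]
    - [[0,0,0],0,0]
    - [[0,0,0],0,0]

```text
time_s: 17.65
tcp_pos: [0.46, -0.1539, 0.1527]
eef_rot: [-180.0, -0.0, -11.2]
contact_force: [0.2, -0.8, -0.3]
gripper_width: 0.0006
gripper_force: 0.0
```

Run:
```python
from h import *
p=capture("scene");q=capture("top")
f=lambda i:cv2.resize(cv2.convertScaleAbs(i,alpha=1.5),(780,290),interpolation=cv2.INTER_CUBIC)
cv2.imwrite("pics/s6.png",np.vstack([f(p["pixels"][175:240,230:404]),f(q["pixels"][160:310,10:413])])); s=get_state();print(np.round(s["contact_force"],1),s["tcp_pos"])
```

```text
[-0.2 -0.4 -0.5] [ 0.46035647 -0.15299946  0.1526894 ]
```

View pics/s6.png

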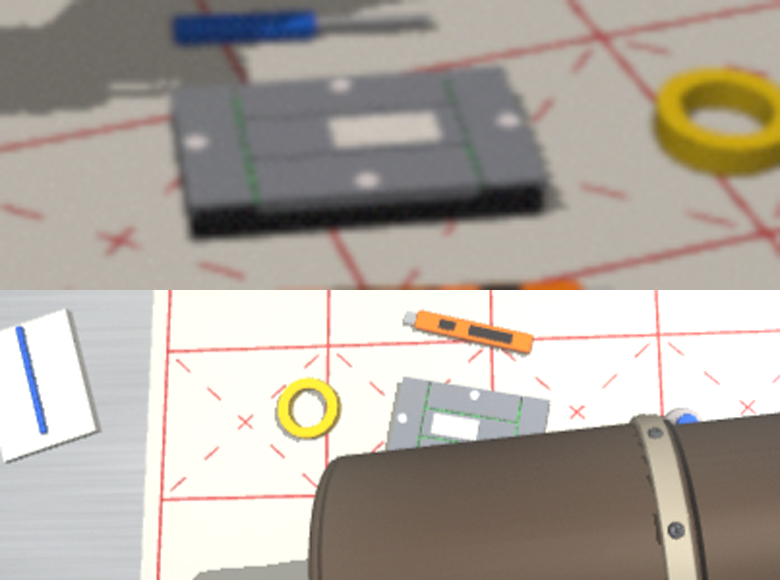

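The picture shows all four sections flush, with the near dot now at row 194.1 against 192.7 when sprung up. The tape, knife, screwdriver and bottle are undisturbed, and the arm is clear.

```bash
python3 -c "
from plant import *
print(close_job())"
```

```text
the job is handed in; nothing more can be done
None
```

All four cover sections clicked shut and look flush in the last pictures, at no more than about 7.5 N in the readings; the pack stayed flat, nothing else appears to have moved, and the job was handed in at about 18 s of the 42 s allowed.

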